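Press a capsule's bung home in the bench locking clamp and unload it

ROBOT

A 6-joint arm with a two-finger parallel gripper is mounted at the origin on a cart in front of the work surface, level with it; the furniture and walls round the work are solid. World frame = base frame: x ahead of the robot, y to its left, z up, the work surface at z = 0. Lengths are in mm, angles in rad, forces in N, time in s.
With the tool pointing down it reaches from about 350 to 775 mm from the base axis. Payload 7.3 kg.
Tool frame: the origin (TCP) lies on the front face of the gripper's body, between the roots of the fingers; the fingertips stand 66 mm ahead of it and the grasp point (between the pads) lies 47 mm ahead of it (bot.tip_extent is the distance from the TCP to the fingertips, in mm); z points along the fingers, y is the line along which they close (so a half turn about z gives the same grasp; the last joint's range is limited). The gripper opens to 92 mm and grips with 3 to 60 N. Pads are 19 mm wide; open, the fingers measure 130 mm over their backs; the gripper's body (75 mm by 190 mm) begins 47 mm behind the grasp point.
Start: joints at [-1.474, 0.342, 1.524, -0, 1.275, -0.146], TCP at [126.242, -509.609, 292.241] pointing down, gripper open.
Joint ranges: [-2.53, 2.53], [-0.77, 2.02], [0.04, 2.7], [-1, 4.14], [0.28, 2.66], [-3.11, 3.11]. Speed limits (rad/s): [2.57, 2.57, 3.14, 3.14, 3.14, 3.14].

INTERFACE

Orientations are given as [roll, pitch, yaw] about the fixed x, y, z axes, in that order (R = Rz(yaw) Ry(pitch) Rx(roll)).
In Python, from plant import readout, viewer, order, bot gives the robot as it stands.
- The arm moves only by the shell command python3 -m creep 'ROWS'. ROWS is text: rows parted by semicolons, each of 7 numbers parted by spaces: the shift along the world's x, y, z in m, then the turn, a rotation vector about the world's x, y, z in rad, then the opening in per cent of the stroke, from 0 (shut) to 100 (fully open). A call has 1 to 8 rows; each row shifts and turns the commanded pose from where the row before left it; what a row does not reach is not made up. A row lasts 1/12 s, in which the tool goes at most 41.7 mm and 7.16 degrees, less where a joint would pass 70% of its speed; a pose out of reach is approached as far as the arm can. A call is refused whole if a number of a shift passes 0.0417 or a number of a turn 0.125, either way. A call with a gripper value outside its range is refused whole. The fingers move at their own pace and stop on an object; the grip force is fixed at half the most. Time passes only in rows, so rows that do not move let the fingers close. It gives the time, the measured TCP pose, the force, the opening and the grip force at its end, in the units of the state.
- readout.get_obs(): the state, without advancing time (a new reading comes with each control period).
- viewer.capture(name): name is "scene" or "top" or "wrist"; returns the picture (480x640x3 uint8, red, green, blue); there is no depth.
- viewer.camera_info(name): a dict with "fx", "fy", "cx", "cy" (pixels), "origin" and "rotation" of the camera in the world. Camera axes: x right, y up, looking along -z (the intrinsics and any distortion apply to the point x, -y, -z); pixel columns grow to the right and rows downward; lengths in mm; the calibration is good to about 2 mm. A picture is of the moment at which its call begins: read the wrist's pose just before it. camera_info takes no time and is no camera call; for the wrist camera it gives the pose at the moment of the call.
- order.close_job(): hands the job in; it is judged then, once.
The state is a dict: "time": time; "joint_positions": joint angles; "dq": joint speeds; "tau": joint torques, N m; "tool_pos": TCP position; "tcp_rot": TCP orientation; "contact_force": force on the tool from outside, world axes, zero at the start; "moment": the same for the moment, N m; "grip_width": finger opening in mm; "finger_force": force on a finger pad.
Only numpy, scipy, OpenCV 4.12 (cv2) and the standard library are available. Lean on these libraries where they do the work, as an engineer would, in place of code of your own. Each camera call takes 0.05 s, during which the arm holds its last target. There are 200 camera calls.

TASK

The sample capsule in the bench locking clamp still has its bung standing proud. Squeeze the clamp's two handles together between the fingers until they snap over centre and the clamp stays locked by itself with the bung fully home, then let go, pull the release lever outward so that the clamp springs open, and lift the capsule out and lay it in the aluminium weighing pan. Keep your hand light (under 20 N on each handle, 12 N on the thin lever), and leave the cup, vial and timer standing by as they are.

Things in the scene. Friction and masses are not known exactly. Their poses are not given: they have to be found in the camera images.
- clamp_stand: Grey cast stand bolted down, plate 214x96 mm, carrying steel locking pliers in a level plane 62 mm up. Origin under its centre; x along the pliers to the jaws, y from the fixed to the moving handle, z up. Jaws at x=+80 (mm), open gap 60 along y; a V cradle (x 66 to 94, top 53 high) under the capsule; body and jaw roots fill x<30. Handles lie at x -30 to -125.
- fixed_handle: Fixed handle of the clamp: steel channel 16 mm tall (54 to 70 mm up), 96 mm long along the stand's x, with a knurled adjusting screw at its end (to stand x=-127). Origin on its outer face (which looks to the stand's -y), 62 mm up, where it is to be gripped: stand frame (-84, -18.7, 62) mm. Axes as the stand's.
- squeeze_handle: Moving handle: steel channel 16 mm tall (54 to 70 mm up), swings level. Origin at its pin by the jaws; the handle runs along its own -x for 120 mm. Open, the outer faces of the two handles are 66 mm apart at the grip points (wider behind); locked, about 38. It takes some 10 to 15 N, most in mid-stroke, then snaps past centre. All the closing is on this side.
- squeeze_grip (a point): Point on the outer face (+y side) of the moving handle where it is to be gripped, straight across from the fixed handle's origin, 62 mm up; it swings 28 mm toward the fixed handle from open to locked.
- release_lever: Thin steel release lever, nested in the moving handle on its inner side and pivoted there; its tail sticks out 42 mm behind the handles' ends. Origin at its pivot; the lever runs along its own -x for 98 mm. It has a light return spring and up to 0.35 rad of travel.
- lever_tail (a point): Middle of the lever's bare tail (5.5 mm thick, 10 mm tall, 57 to 67 mm up), 12 mm before its rounded end. Locked, it lies at about (-152, -7) mm in the stand frame with clear room (30 mm and more, behind stand x=-130) on its fixed-handle side. Push or pull it toward the stand's +y: after some 15 to 25 mm, with 1 to 4 N, the lock lets go and handle and lever spring away to +y.
- toggle_link (a joint): Toggle link of the pliers (rad): 0 clamp fully open, 0.58 dead centre, about 0.67 locked past centre.
- clamp_jaw (a joint): Moving jaw (rad): 0 fully open, about 0.19 closed on the capsule. A spring opens it when the lock is released.
- capsule: Aluminium cylinder, 28 mm across, 46 mm long, 0.12 kg, lying in the clamp's cradle with its axis level along the stand's y. Origin at its middle on the axis (62 mm up in the cradle); y along the axis to the bung end. Grip it across the diameter from above, fingers no more than 60 mm open so they clear the clamp's body.
- bung (a joint): Bung in the capsule's +y end: white flange 25 mm across, 4 mm thick. Value is how far it stands proud of home (m): 0 fully home. Takes some 13 N to move.
- weighing_pan: Loose round aluminium pan, 128 mm across the rim, 47 mm tall, flat floor 2 mm thick and 92 mm across inside. Origin at its centre underneath, z up.
- cup: Bystander: white plastic cup, 66 mm across, 74 tall; origin centre of underside.
- vial: Bystander: screw-cap sample vial, 25 mm across, 60 tall; origin centre of underside.
- bench_timer: Bystander: white bench timer, 27x66x68 mm; origin centre of underside.

How it is judged (in metres and radians):
On the way, in this order (a step that is already met when the one before it is completed fails the run):
1. both handles are squeezed between the fingers (contact force between the fingers and fixed_handle above 1 N and contact force between the fingers and squeeze_handle above 1 N), for 0.04 s.
2. the clamp stays locked past centre with the fingers off it and the bung home within 1 mm (value of joint toggle_link above 0.62 rad and value of joint bung below 0.001 m and contact force between the fingers and squeeze_handle below 0.3 N and contact force between the fingers and fixed_handle below 0.3 N), for 0.2 s.
3. the release lever is pulled outward in the handle (tail 8 mm or more) (y of lever_tail in the frame of squeeze_handle above -0.0265 m), for 0.02 s.
At the end, for the whole second after the job is handed in: The clamp stands open (toggle under 0.08 rad, jaw under 0.04), the bung is home within 1 mm, and the capsule lies on its side at rest on the floor of the upright pan, within 42 mm of its centre (value of joint toggle_link below 0.08 rad and value of joint clamp_jaw below 0.04 rad and value of joint bung below 0.001 m and horizontal distance between capsule and weighing_pan below 0.042 m and z of capsule in the frame of weighing_pan between 0.01 and 0.03 m and angle between capsule's own y axis and vertical between 1.2 and 1.94 rad and angle between weighing_pan's own z axis and vertical below 0.1 rad and linear speed of capsule below 0.02 m/s); the robot touches nothing.
It fails at once if the moving handle is pressed with more than 20 N (contact force between the fingers and squeeze_handle above 20 N).
It fails at once if the fixed handle is pressed with more than 20 N (contact force between the fingers and fixed_handle above 20 N).
It fails at once if the release lever is pressed with more than 12 N (contact force between the fingers and release_lever above 12 N).
It fails at once if the cup, vial or timer is pushed more than 15 mm (distance of any of cup, vial, bench_timer from where it was at the start of the episode above 0.015 m).
It also fails if it takes over 72 s, if anything falls off the work surface, if the arm or the gripper's body presses on something with over 40 N, if the wrist force passes 120 N, or if a joint passes its speed limit or range.

## Working session

There is one attempt and no reset: what is moved stays moved. The work goes in short steps, Python scripts to look and compute and a shell command to move; the robot and the scene stay as the last step left them, time stands still between calls to the robot, and variables do not carry over. Pictures are saved under pics/ and viewed, at most 14 in all, crops included, and the job is handed in when it is done.

```bash
mkdir -p pics; cat > h.py <<'E'
from plant import readout, viewer, order, bot
import numpy as np, cv2
def snap(n,f):
    i=viewer.camera_info(n); p=viewer.capture(n); cv2.imwrite('pics/'+f,p[:,:,::-1]); return i,p
def ray(i,u,v,z):
    d=np.array([(u-i['cx'])/i['fx'],-(v-i['cy'])/i['fy'],-1.]); R=np.array(i['rotation']); o=np.array(i['origin'])
    d=R@d; return o+d*(z-o[2])/d[2]
def proj(i,P):
    q=np.array(i['rotation']).T@(np.array(P)-np.array(i['origin'])); return i['cx']+i['fx']*q[0]/-q[2], i['cy']-i['fy']*q[1]/-q[2]
E
python3 - <<'E'
from h import *
for n in('top','scene'):
    i,p=snap(n,n+'0.png'); print(i)
o=readout.get_obs(); print(o)
E
```

```text
{'fx': 480.472631680121, 'fy': 480.472631680121, 'cx': 323.3664175831195, 'cy': 234.8308820117845, 'origin': array([ 301.02690195,   73.69852598, 1210.5992841 ]), 'rotation': array([ 0.10910428, -0.02867766, -1.5838152 ])}
{'fx': 437.7529881834058, 'fy': 437.7529881834058, 'cx': 324.8733203847412, 'cy': 236.66873855039367, 'origin': array([-379.22337461, -384.765253  ,  920.81108126]), 'rotation': array([ 0.82474737, -0.00207756, -1.0669903 ])}
{'time': 0.1, 'joint_positions': array([-1.47398675e+00,  3.42651393e-01,  1.52491788e+00, -2.67515544e-05,
        1.27538224e+00, -1.46005488e-01]), 'dq': array([ 0.0007824 , -0.00104166, -0.00262877, -0.0019857 ,  0.00062762,
       -0.00085078]), 'tau': array([ 2.34863459e-03, -4.32003415e+01, -2.44694835e+01,  7.20058288e-02,
        5.25650731e-02, -5.10323014e-05]), 'tool_pos': array([ 126.21511013, -509.325348  ,  291.61651206]), 'tcp_rot': array([-3.14024453e+00, -1.72386535e-04,  2.42822751e-01]), 'contact_force': array([ 0.06462282, -0.36494369, -1.21796111]), 'moment': array([ 0.0255016 , -0.02032376,  0.04386652]), 'finger_force': 0.0, 'grip_width': 91.77812878596966}
```

View pics/top0.png

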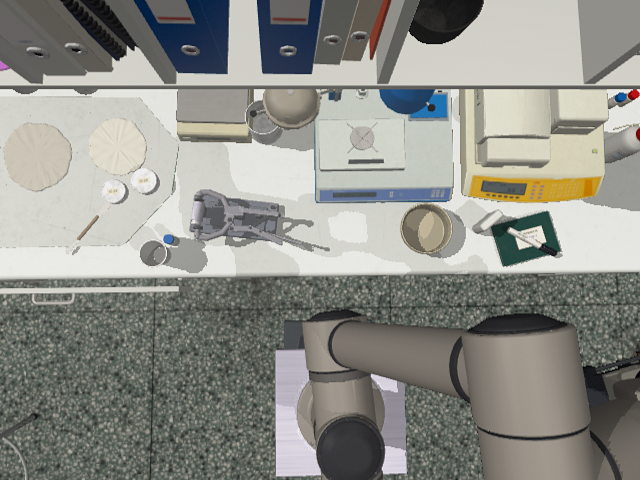

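View pics/scene0.png

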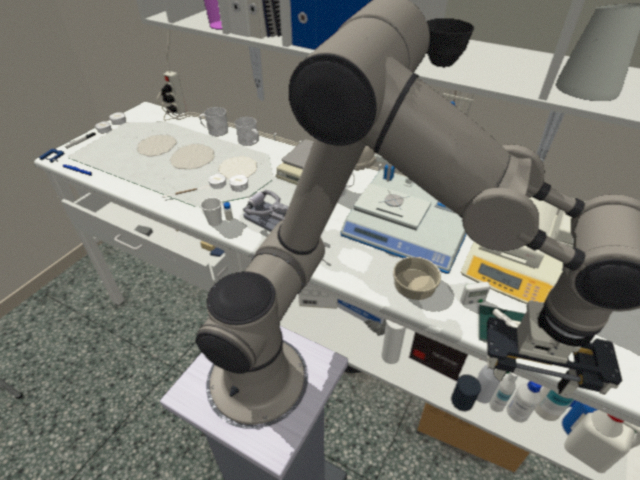

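```bash
sed -i 's/^import numpy.*/&\nfrom scipy.spatial.transform import Rotation as Ro/; s/i=viewer.camera_info(n);/i=viewer.camera_info(n); i["rotation"]=Ro.from_euler("xyz",i["rotation"]).as_matrix();/' h.py
python3 - <<'E'
from h import *
i,p=snap('top','t1.png')
c=p[180:280,135:345]; c=cv2.resize(c,None,fx=3.8,fy=3.8,interpolation=cv2.INTER_CUBIC); cv2.imwrite('pics/c1.png',c[:,:,::-1])
for n,u,v,z in(('jaw',197,215,62),('tail',328,249,62),('pan',425,229,47),('cup',150,253,70),('vial',169,239,60),('timer',488,222,60)):print(n,ray(i,u,v,z).round())
E
```

```text
jaw [477. 342.  62.]
tail [392.  28.  62.]
pan [ 440. -211.   47.]
cup [387. 448.  70.]
vial [420. 408.  60.]
timer [ 454. -363.   60.]
```

View pics/c1.png

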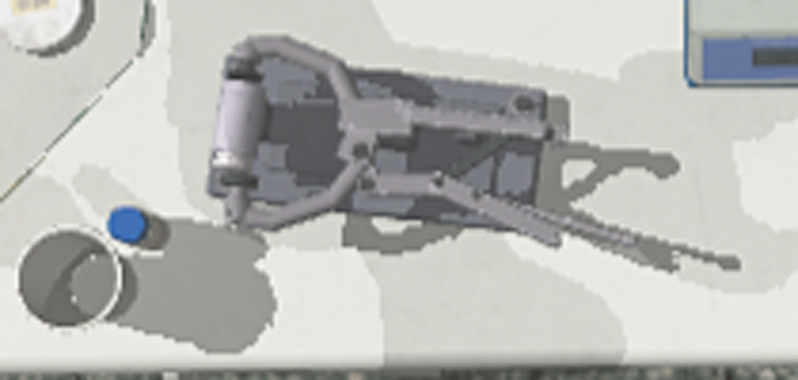

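```bash
cat >> h.py <<'E'
def S(pose,p):
    x,y,a=pose; c,s=np.cos(a),np.sin(a); return np.array([x+c*p[0]-s*p[1],y+s*p[0]+c*p[1],p[2]])
def fit(i,obs):
    from scipy.optimize import least_squares
    f=lambda q:np.concatenate([np.array(proj(i,S(q,P)))-uv for P,uv in obs])
    r=least_squares(f,[460,260,1.45]); print('res',r.fun.round(1)); return r.x
E
python3 - <<'E'
from h import *
i=viewer.camera_info('top'); i["rotation"]=Ro.from_euler("xyz",i["rotation"]).as_matrix()
C=lambda u,v:np.array([135+u/3.8,180+v/3.8])
q=fit(i,[((80,0,64),C(241,121)),((-125,-18.7,70),C(548,121)),((-127,-10,66),C(567,132))])
print(q); 
for n,P in dict(caps=(80,0,62),fix=(-84,-18.7,62),mid=(-84,14.3,62),tailL=(-152,-7,62)).items(): print(n,S(q,P).round(1))
for P in((-84,-18.7,70),(-84,47.3,70),(107,-48,0),(-107,48,0),(-107,-48,0)):print(P,(np.array(proj(i,S(q,P)))-[135,180])*3.8)
E
```

```text
res [-2.   0.   3.2 -0.5 -1.2  0.5]
[476.81537717 263.02410726   1.47308417]
caps [484.6 342.6  62. ]
fix [487.2 177.6  62. ]
mid [454.4 180.8  62. ]
tailL [469.  111.1  62. ]
(-84, -18.7, 70) [495.22868933 113.2583823 ]
(-84, 47.3, 70) [484.90272494 217.03400068]
(107, -48, 0) [223.64016067  61.68667463]
(-107, 48, 0) [529.58066702 232.06352686]
(-107, -48, 0) [543.31249098  90.02154369]
```

```bash
python3 -m creep '0.035 0.021 0 0 0 0 100;0.035 0.021 0 0 0 0 100;0.035 0.021 0 0 0 0 100;0.035 0.021 0 0 0 0.06 100;0.035 0.021 0 0 0 0.06 100;0.035 0.021 0 0 0 0.06 100;0.035 0.021 0 0 0 0.06 100;0.035 0.021 0 0 0 0.06 100'; python3 -m creep '0 0.04 0 0 0 0.06 100;0 0.04 0 0 0 0.06 100;0 0.04 0 0 0 0.06 100;0 0.04 0 0 0 0.06 100;0 0.04 0 0 0 0.06 100;0 0.04 0 0 0 0.06 100;0 0.04 0 0 0 0.06 100;0 0.04 0 0 0 0.06 100'
```

```text
time: 0.82
tool_pos: [407.7, -340.1, 292.1]
tcp_rot: [-3.141, 0.0, 0.546]
contact_force: [0.4, -1.5, 0.9]
grip_width: 91.9
finger_force: 0.0
time: 1.48
tool_pos: [405.7, -19.8, 292.2]
tcp_rot: [3.141, -0.0, 1.025]
contact_force: [1.3, -0.6, -0.2]
grip_width: 92.1
finger_force: 0.0
```

```bash
python3 -m creep '0.008 0.033 -0.005 0 0 0.075 100;0.008 0.033 -0.005 0 0 0.075 100;0.008 0.033 -0.005 0 0 0.075 100;0.008 0.033 -0.005 0 0 0.075 100;0.008 0.033 -0.005 0 0 0.075 100;0.008 0.033 -0.005 0 0 0.073 100;0 0 0 0 0 0 100'
python3 - <<'E'
from h import *
i,p=snap('wrist','w1.png'); q=(476.8,263,1.473)
for n,P in dict(fix=(-84,-18.7,70),sq=(-84,47.3,70),end=(-125,-18.7,70),plate=(-107,-48,0)).items(): print(n,np.round(proj(i,S(q,P))))
print(i['origin'])
E
```

```text
time: 2.07
tool_pos: [454.5, 180.9, 261.0]
tcp_rot: [-3.141, -0.002, 1.479]
contact_force: [-0.2, 0.1, -1.0]
grip_width: 91.6
finger_force: 0.0
fix [360. 230.]
sq [283. 230.]
end [358. 274.]
plate [379. 232.]
[462.74730823 264.48826482 354.32151923]
```

View pics/w1.png

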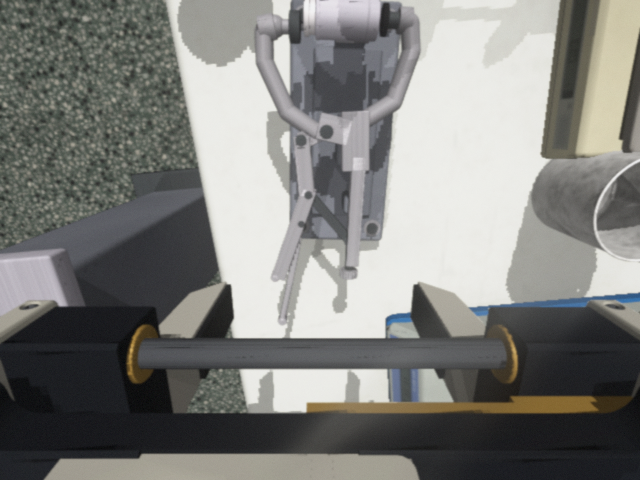

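```bash
python3 - <<'E'
from h import *
i=viewer.camera_info('wrist'); i["rotation"]=Ro.from_euler("xyz",i["rotation"]).as_matrix()
t=viewer.camera_info('top'); t["rotation"]=Ro.from_euler("xyz",t["rotation"]).as_matrix()
for z in(0,50,80):print(z,ray(i,387,318,z).round(),ray(t,315,203,z).round(),ray(t,250,140,z).round(),ray(t,177,140,z).round(),ray(i,600,225,z).round())
E
```

```text
0 [518.  43.   0.] [515.  58.   0.] [681. 223.   0.] [682. 410.   0.] [748. 135.   0.]
50 [510.  74.  50.] [506.  58.  50.] [666. 217.  50.] [666. 396.  50.] [708. 153.  50.]
80 [505.  93.  80.] [501.  59.  80.] [656. 214.  80.] [657. 388.  80.] [684. 164.  80.]
```

```bash
python3 -m creep '-0.002 0 -0.03 0 0 0 100;0 0 -0.03 0 0 0 100;0 0 -0.03 0 0 0 100;0 0 -0.02 0 0 0 100;0 0 -0.02 0 0 0 100;0 0 -0.012 0 0 0 100;0 0 -0.01 0 0 0 100;0 0 0 0 0 0 100'
python3 - <<'E'
from h import *
i,p=snap('wrist','w2.png'); q=(476.8,263,1.473)
E
```

```text
time: 2.78
tool_pos: [451.4, 175.4, 108.7]
tcp_rot: [-3.138, 0.001, 1.469]
contact_force: [-0.8, -0.3, -0.2]
grip_width: 91.7
finger_force: 0.0
```

View pics/w2.png

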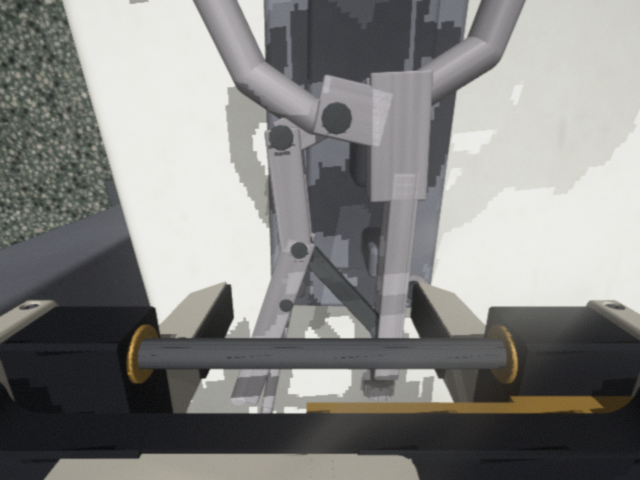

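```bash
python3 -m creep '0.001 0.003 0 0 0 0 96;0.001 0.003 0 0 0 0 92;0 0 0 0 0 0 88;0 0 0 0 0 0 84;0 0 0 0 0 0 81;0 0 0 0 0 0 79;0 0 0 0 0 0 79'
```

```text
time: 3.42
tool_pos: [454.2, 182.4, 110.4]
tcp_rot: [3.141, -0.0, 1.471]
contact_force: [0.2, -0.9, 0.7]
grip_width: 72.7
finger_force: 0.0
```

```bash
python3 -m creep '0 0 0 0 0 0 78;0 0 0 0 0 0 77;0 0 0 0 0 0 76;0 0 0 0 0 0 75;0 0 0 0 0 0 75'
```

```text
time: 3.83
tool_pos: [454.2, 182.4, 110.2]
tcp_rot: [3.142, 0.0, 1.471]
contact_force: [-0.8, 0.6, -0.2]
grip_width: 68.9
finger_force: 0.0
```

```bash
python3 -m creep '0 0 0 0 0 0 74;0 0 0 0 0 0 73;0 0 0 0 0 0 73'; python3 -m creep '0 0 0 0 0 0 72;0 0 0 0 0 0 71;0 0 0 0 0 0 71'
```

```text
time: 4.08
tool_pos: [454.6, 182.4, 110.3]
tcp_rot: [3.141, -0.0, 1.471]
contact_force: [0.9, -0.7, -1.4]
grip_width: 67.1
finger_force: 1.3
time: 4.33
tool_pos: [455.2, 182.3, 110.3]
tcp_rot: [3.139, -0.0, 1.47]
contact_force: [5.6, -1.2, -5.5]
grip_width: 65.5
finger_force: 5.4
```

```bash
python3 -m creep '0.0007 0 0 0 0 0 70;0.0007 0 0 0 0 0 69'; python3 -m creep '0.0006 0 0 0 0 0 68;0.0005 0 0 0 0 0 67'
```

```text
time: 4.5
tool_pos: [456.1, 182.3, 110.3]
tcp_rot: [3.141, -0.0, 1.47]
contact_force: [3.0, -0.8, -1.4]
grip_width: 63.6
finger_force: 5.6
time: 4.67
tool_pos: [457.1, 182.3, 110.3]
tcp_rot: [3.141, -0.0, 1.47]
contact_force: [3.7, -1.9, -1.5]
grip_width: 61.9
finger_force: 6.8
```

```bash
python3 -m creep '0.0006 0 0 0 0 0 66;0.0006 0 0 0 0 0 65;0.0005 0 0 0 0 0 64'; python3 -m creep '0.0006 0 0 0 0 0 63;0.0005 0 0 0 0 0 62;0.0005 0 0 0 0 0 61'
```

```text
time: 4.92
tool_pos: [458.4, 182.3, 110.3]
tcp_rot: [-3.141, 0.0, 1.47]
contact_force: [2.0, -2.1, -1.1]
grip_width: 59.2
finger_force: 9.8
time: 5.17
tool_pos: [459.8, 182.3, 110.3]
tcp_rot: [-3.141, 0.0, 1.47]
contact_force: [1.6, -2.6, 1.3]
grip_width: 56.5
finger_force: 13.4
```

```bash
python3 -m creep '0.0005 0 0 0 0 0 60;0.0005 0 0 0 0 0 59;0.0005 0 0 0 0 0 58'
```

```text
time: 5.42
tool_pos: [461.2, 182.5, 110.2]
tcp_rot: [-3.141, -0.0, 1.471]
contact_force: [0.1, -1.1, 2.4]
grip_width: 53.8
finger_force: 11.5
```

```bash
python3 -m creep '0.0004 0 0 0 0 0 57;0.0004 0 0 0 0 0 56;0.0004 0 0 0 0 0 55'
```

```text
time: 5.67
tool_pos: [462.7, 182.7, 110.2]
tcp_rot: [-3.142, -0.0, 1.471]
contact_force: [-0.3, 1.1, 1.2]
grip_width: 51.0
finger_force: 9.2
```

```bash
python3 -m creep '0.0005 0 0 0 0 0 54;0.0004 0 0 0 0 0 53'
```

```text
time: 5.83
tool_pos: [463.6, 182.7, 110.2]
tcp_rot: [3.142, -0.0, 1.471]
contact_force: [-0.4, 2.5, 0.6]
grip_width: 49.1
finger_force: 7.3
```

```bash
python3 -m creep '0.0005 0 0 0 0 0 52;0.0005 0 0 0 0 0 51;0.0005 0 0 0 0 0 50'
```

```text
time: 6.08
tool_pos: [465.1, 182.5, 110.2]
tcp_rot: [-3.142, -0.0, 1.471]
contact_force: [-1.6, 1.7, 1.2]
grip_width: 46.2
finger_force: 4.9
```

```bash
python3 -m creep '0.0005 0 0 0 0 0 49;0.0005 0 0 0 0 0 48'
```

```text
time: 6.25
tool_pos: [466.0, 182.4, 110.2]
tcp_rot: [-3.141, 0.0, 1.471]
contact_force: [-0.5, 2.5, 0.7]
grip_width: 44.2
finger_force: 2.9
```

```bash
python3 -m creep '0.0005 0 0 0 0 0 47;0.0005 0 0 0 0 0 46'
```

```text
time: 6.42
tool_pos: [467.1, 182.3, 110.2]
tcp_rot: [-3.141, 0.0, 1.471]
contact_force: [-0.5, 0.4, 0.4]
grip_width: 42.1
finger_force: 0.8
```

```bash
python3 -m creep '0.0005 0 0 0 0 0 45;0.0004 0 0 0 0 0 44'
```

```text
time: 6.58
tool_pos: [468.1, 182.2, 110.2]
tcp_rot: [-3.142, 0.0, 1.471]
contact_force: [-0.2, 1.2, 0.2]
grip_width: 40.3
finger_force: 0.0
```

```bash
python3 -m creep '0.0005 0 0 0 0 0 43;0.0004 0 0 0 0 0 42'
```

```text
time: 6.75
tool_pos: [469.0, 182.3, 110.2]
tcp_rot: [3.142, 0.0, 1.471]
contact_force: [0.3, -0.1, -0.7]
grip_width: 39.0
finger_force: 0.0
```

```bash
python3 -m creep '0 0 0 0 0 0 48;0 0 0 0 0 0 56;0 0 0 0 0 0 64;0 0 0 0 0 0 70;0 0 0 0 0 0 70;0 0 0.02 0 0 0 70;0 0 0.03 0 0 0 70;0 0 0.03 0 0 0 70'
python3 - <<'E'
from h import *
i,p=snap('wrist','w3.png')
E
```

```text
time: 7.42
tool_pos: [468.3, 182.2, 190.5]
tcp_rot: [-3.139, 0.001, 1.471]
contact_force: [0.8, 0.5, -0.6]
grip_width: 64.1
finger_force: 0.0
```

View pics/w3.png

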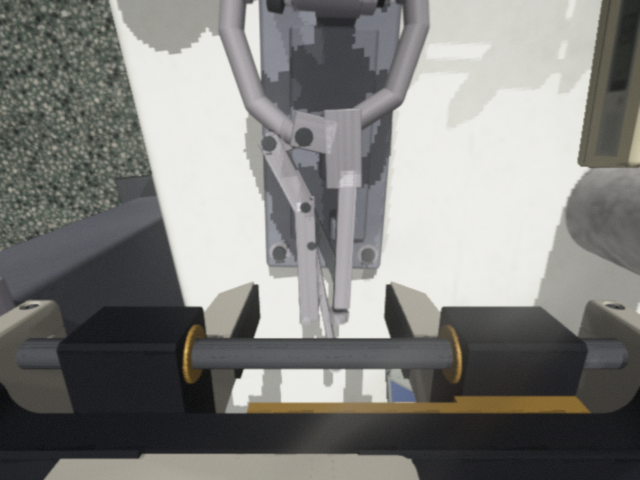

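```bash
python3 -m creep '0.014 -0.037 0 0 0 0 40;0.014 -0.037 0 0 0 0 10;0 0 0 0 0 0 0;0 0 0 0 0 0 0;0 0 0 0 0 0 0;0 0 0 0 0 0 0;0 0 0 0 0 0 0;0 0 0 0 0 0 0'
python3 - <<'E'
from h import *
i,p=snap('wrist','w4.png');print(readout.get_obs()['tool_pos'])
E
```

```text
time: 8.13
tool_pos: [496.6, 109.3, 190.1]
tcp_rot: [-3.141, 0.0, 1.472]
contact_force: [0.1, 0.3, -0.1]
grip_width: 15.0
finger_force: 0.0
[496.64028493 109.21898654 190.18614908]
```

View pics/w4.png

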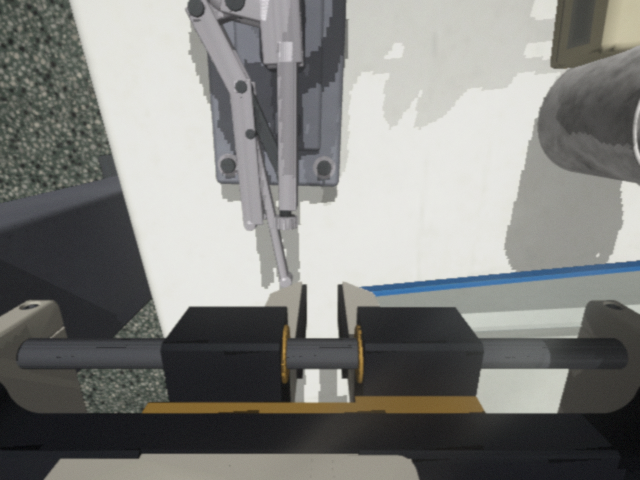

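```bash
python3 -m creep '0 0 0 0 0 0 0;0 0 0 0 0 0 0;0 0 0 0 0 0 0;0 0 0 0 0 0 0'; python3 - <<'E'
from h import *
i=viewer.camera_info('wrist'); i["rotation"]=Ro.from_euler("xyz",i["rotation"]).as_matrix()
print(ray(i,285,281,65),ray(i,288,225,65), S((477.3,263,1.473),(-164,-7,62)),[proj(i,[496.6,109.3,z]) for z in (50,124)])
E
```

```text
time: 8.52
tool_pos: [496.9, 108.5, 190.2]
tcp_rot: [3.142, -0.0, 1.471]
contact_force: [0.4, -0.0, 0.0]
grip_width: 0.2
finger_force: 0.0
[470.07479665  93.17007458  65.        ] [477.4215049  133.08829635  65.        ] [468.25350828  99.10014952  62.        ] [(np.float64(320.65789781793563), np.float64(248.43689598842022)), (np.float64(320.1940302754318), np.float64(296.6988291212189))]
```

```bash
python3 -m creep '0.004 -0.001 -0.02 0 0 0 0;0 0 -0.02 0 0 0 0;0 0 -0.015 0 0 0 0;0 0 -0.012 0 0 0 0;0 0 -0.009 0 0 0 0;0 0 0 0 0 0 0'; python3 -m creep '-0.002 0 0 0 0 0 0;-0.002 0 0 0 0 0 0;-0.002 0 0 0 0 0 0;-0.002 0 0 0 0 0 0'
```

```text
time: 9.02
tool_pos: [500.1, 107.3, 112.6]
tcp_rot: [-3.139, 0.001, 1.471]
contact_force: [-0.9, -0.1, -0.9]
grip_width: 0.2
finger_force: 0.0
time: 9.35
tool_pos: [493.0, 107.4, 115.0]
tcp_rot: [3.14, -0.0, 1.471]
contact_force: [-0.6, 0.5, -1.2]
grip_width: 0.4
finger_force: 0.0
```

```bash
python3 -m creep '-0.002 0 0 0 0 0 0;-0.002 0 0 0 0 0 0;-0.002 0 0 0 0 0 0'; python3 -m creep '-0.002 0 0 0 0 0 0;-0.002 0 0 0 0 0 0;-0.002 0 0 0 0 0 0'; python3 -m creep '-0.002 0 0 0 0 0 0;-0.002 0 0 0 0 0 0'
```

```text
time: 9.6
tool_pos: [486.9, 107.4, 114.5]
tcp_rot: [3.141, -0.0, 1.471]
contact_force: [0.1, -0.4, -0.2]
grip_width: 0.7
finger_force: 0.2
time: 9.85
tool_pos: [481.0, 107.4, 114.3]
tcp_rot: [3.141, -0.0, 1.471]
contact_force: [1.4, 0.3, -0.8]
grip_width: 0.4
finger_force: 0.4
time: 10.02
tool_pos: [476.9, 107.4, 114.3]
tcp_rot: [3.141, -0.0, 1.471]
contact_force: [1.4, -0.3, 0.0]
grip_width: 0.7
finger_force: 0.4
```

```bash
python3 -m creep '-0.002 0 0 0 0 0 0;-0.002 0 0 0 0 0 0';python3 -m creep '-0.002 0 0 0 0 0 0;-0.002 0 0 0 0 0 0'
```

```text
time: 10.18
tool_pos: [472.7, 107.4, 114.2]
tcp_rot: [3.142, 0.0, 1.471]
contact_force: [1.2, -0.8, 0.3]
grip_width: 0.8
finger_force: 0.3
time: 10.35
tool_pos: [468.7, 107.4, 114.2]
tcp_rot: [-3.141, -0.0, 1.471]
contact_force: [0.1, -0.1, 0.2]
grip_width: 0.4
finger_force: 0.2
```

```bash
python3 -m creep '-0.002 0 0 0 0 0 0;-0.002 0 0 0 0 0 0';python3 -m creep '-0.002 0 0 0 0 0 0;-0.002 0 0 0 0 0 0;0 0 0 0 0 0 0'
python3 - <<'E'
from h import *
i,p=snap('top','t5.png')
c=cv2.resize(p[180:280,135:345],None,fx=3.8,fy=3.8,interpolation=cv2.INTER_CUBIC)
i,w=snap('wrist','w5.png')
cv2.imwrite('pics/c5.png',np.vstack([cv2.resize(c,(600,286)),cv2.resize(w[:320],(600,300))])[:,:,::-1])
E
```

```text
time: 10.52
tool_pos: [464.5, 107.4, 114.2]
tcp_rot: [-3.141, 0.0, 1.471]
contact_force: [-0.3, 0.2, -0.3]
grip_width: 0.9
finger_force: 0.0
time: 10.77
tool_pos: [460.4, 107.4, 114.1]
tcp_rot: [-3.141, 0.0, 1.471]
contact_force: [-0.6, -0.1, -0.1]
grip_width: 0.5
finger_force: 0.0
```

View pics/c5.png

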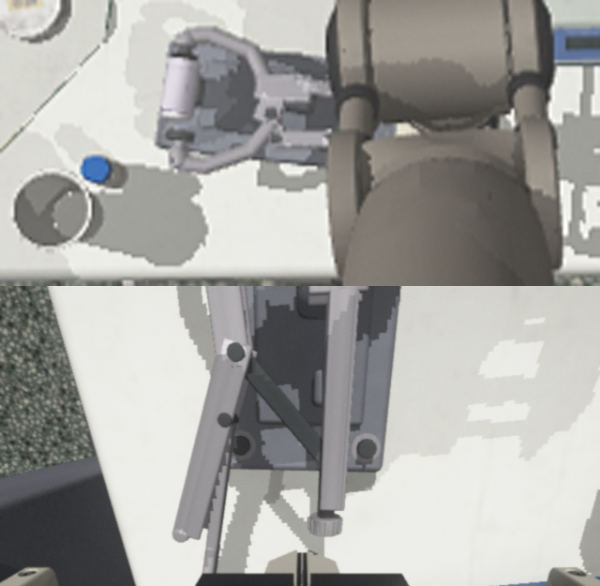

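```bash
python3 -m creep '0 0 0.034 0 0 0 0;0 0 0.034 0 0 0 20;0 0 0.034 0 0 0 60;0 0 0.034 0 0 0 60;0.002 0.018 0 0 0 0.12 60;0.002 0.018 0 0 0 0.12 60;0.002 0.018 0 0 0 0.12 60;0.002 0.018 0 0 0 0.12 60'; python3 -m creep '0.002 0.018 0 0 0 0.12 60;0.002 0.018 0 0 0 0.12 60;0.002 0.018 0 0 0 0.12 60;0.002 0.018 0 0 0 0.12 60;0.002 0.018 0 0 0 0.12 60;0.002 0.018 0 0 0 0.12 60;0.002 0.018 0 0 0 0.12 60;0.002 0.018 0 0 0 0.12 60';python3 -m creep '0.001 0.018 -0.02 0 0 0.12 60;0 0 -0.02 0 0 0.01 60;0 0 0 0 0 0 60'
python3 - <<'E'
from h import *
i,p=snap('wrist','w6.png');q=(477.3,263,1.473)
for P in((66,0,62),(94,0,62),(80,-23,76),(80,23,76)):print(P,np.round(proj(i,S(q,P))))
E
```

```text
time: 11.53
tool_pos: [469.0, 180.1, 250.6]
tcp_rot: [3.141, 0.0, 1.956]
contact_force: [0.7, 0.0, -0.3]
grip_width: 42.8
finger_force: 0.0
time: 12.2
tool_pos: [484.9, 324.3, 250.1]
tcp_rot: [-3.141, -0.0, 2.917]
contact_force: [0.1, 0.3, 0.1]
grip_width: 55.1
finger_force: 0.0
time: 12.45
tool_pos: [484.2, 341.4, 206.2]
tcp_rot: [-3.138, -0.006, 3.043]
contact_force: [-0.5, -0.6, -0.7]
grip_width: 54.9
finger_force: 0.0
(66, 0, 62) [306. 250.]
(94, 0, 62) [345. 250.]
(80, -23, 76) [326. 287.]
(80, 23, 76) [326. 225.]
```

View pics/w6.png

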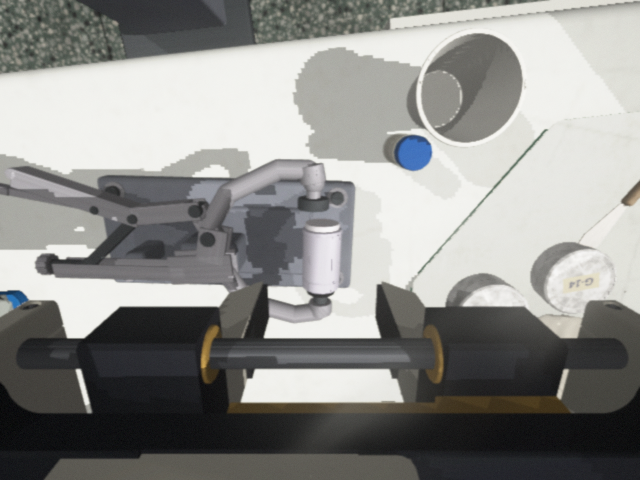

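```bash
python3 -m creep '0.002 0.001 -0.025 0 0 0 52;0 0 -0.025 0 0 0 52;0 0 -0.015 0 0 0 52;0 0 -0.012 0 0 0 52;0 0 -0.008 0 0 0 52;0 0 -0.004 0 0 0 52;0 0 0 0 0 0 52'
```

```text
time: 13.08
tool_pos: [488.2, 342.1, 121.4]
tcp_rot: [-3.142, -0.0, 3.04]
contact_force: [-0.6, -0.2, 0.7]
grip_width: 47.6
finger_force: 0.0
```

```bash
python3 -m creep '0 0 -0.004 0 0 0 44;0 0 0 0 0 0 38;0 0 0 0 0 0 34;0 0 0 0 0 0 31'; python3 -m creep '0 0 0 0 0 0 28;0 0 0 0 0 0 26;0 0 0 0 0 0 24;0 0 0 0 0 0 24'
```

```text
time: 13.42
tool_pos: [488.0, 341.4, 117.8]
tcp_rot: [-3.14, 0.0, 3.041]
contact_force: [-0.5, -8.3, 4.5]
grip_width: 30.0
finger_force: 4.1
time: 13.75
tool_pos: [488.0, 340.6, 118.0]
tcp_rot: [-3.138, -0.0, 3.041]
contact_force: [-1.2, -8.5, 6.2]
grip_width: 27.1
finger_force: 29.9
```

```bash
python3 -m creep '0 -0.0015 0.002 0 0 0 20;0 0 0.008 0 0 0 20;0 0 0.02 0 0 0 20;0 0 0.03 0 0 0 20;0 0 0.035 0 0 0 20;0 0 0.035 0 0 0 20;0 0 0.02 0 0 0 20;0 0 0 0 0 0 20'
python3 - <<'E'
from h import *
i,p=snap('top','t7.png'); cv2.imwrite('pics/c7.png',cv2.resize(p[170:290,370:570],(800,480),interpolation=cv2.INTER_CUBIC)[:,:,::-1])
i,w=snap('wrist','w7.png')
E
```

```text
time: 14.42
tool_pos: [489.4, 342.2, 273.7]
tcp_rot: [3.135, 0.009, 3.041]
contact_force: [0.1, 0.2, -0.7]
grip_width: 27.2
finger_force: 29.9
```

View pics/c7.png

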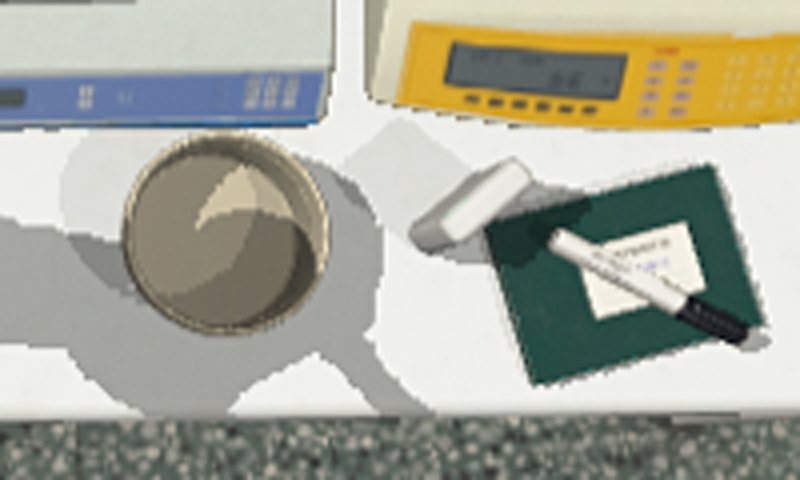

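```bash
python3 -m creep '-0.0035 -0.04 0 0 0 0 20;-0.0035 -0.04 0 0 0 0 20;-0.0035 -0.04 0 0 0 0 20;-0.0035 -0.04 0 0 0 0 20;-0.0035 -0.04 0 0 0 0 20;-0.0035 -0.04 0 0 0 0 20;-0.0035 -0.04 0 0 0 0 20;-0.0035 -0.04 0 0 0 0 20'; python3 -m creep '-0.0035 -0.04 0 0 0 0 20;-0.0035 -0.04 0 0 0 0 20;-0.0035 -0.04 0 0 0 0 20;-0.0035 -0.04 0 0 0 0 20;-0.003 -0.04 0 0 0 0 20;-0.003 -0.036 0 0 0 0 20;0 0 0 0 0 0 20'
```

```text
time: 15.18
tool_pos: [458.5, 19.4, 265.6]
tcp_rot: [3.141, -0.003, 3.041]
contact_force: [1.1, 0.2, -0.9]
grip_width: 27.3
finger_force: 29.9
time: 15.77
tool_pos: [438.8, -220.4, 265.4]
tcp_rot: [-3.141, -0.002, 3.036]
contact_force: [0.2, -0.1, -1.9]
grip_width: 27.3
finger_force: 29.9
```

```bash
python3 -m creep '0.002 0.006 -0.03 0 0 0 20;0 0 -0.035 0 0 0 20;0 0 -0.035 0 0 0 20;0 0 -0.03 0 0 0 20;0 0 -0.025 0 0 0 20;0 0 -0.015 0 0 0 20;0 0 0 0 0 0 20;0 0 0 0 0 0 20'
python3 - <<'E'
from h import *
i,w=snap('wrist','w8.png')
E
```

```text
time: 16.43
tool_pos: [441.1, -208.1, 95.9]
tcp_rot: [3.139, -0.004, 3.041]
contact_force: [0.7, -0.3, -0.9]
grip_width: 27.1
finger_force: 29.9
```

View pics/w8.png

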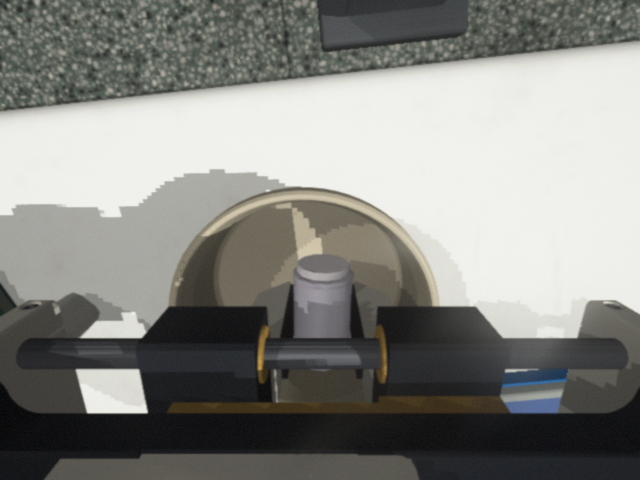

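```bash
python3 -m creep '0 -0.006 -0.006 0 0 0 20;0 0 -0.006 0 0 0 20;0 0 -0.004 0 0 0 20;0 0 0 0 0 0 20'; python3 -m creep '0 0 -0.002 0 0 0 20;0 0 0 0 0 0 20'
```

```text
time: 16.82
tool_pos: [441.6, -215.0, 80.7]
tcp_rot: [3.141, -0.001, 3.04]
contact_force: [-0.6, 0.3, -0.8]
grip_width: 27.3
finger_force: 29.9
time: 16.98
tool_pos: [441.9, -215.1, 79.1]
tcp_rot: [3.141, -0.0, 3.041]
contact_force: [-0.0, 0.6, -1.2]
grip_width: 27.5
finger_force: 29.9
```

```bash
python3 -m creep '0 0 -0.002 0 0 0 20;0 0 0 0 0 0 20'; python3 -m creep '0 0 -0.002 0 0 0 20;0 0 0 0 0 0 20';  python3 -m creep '0 0 -0.001 0 0 0 20;0 0 0 0 0 0 20'
```

```text
time: 17.15
tool_pos: [441.9, -215.0, 77.1]
tcp_rot: [3.141, -0.0, 3.041]
contact_force: [0.2, 0.0, -1.2]
grip_width: 27.2
finger_force: 29.9
time: 17.32
tool_pos: [441.9, -215.0, 75.0]
tcp_rot: [3.141, -0.0, 3.041]
contact_force: [-1.0, 0.1, -1.9]
grip_width: 27.3
finger_force: 29.9
time: 17.48
tool_pos: [441.9, -215.1, 74.1]
tcp_rot: [3.141, -0.0, 3.041]
contact_force: [0.4, 0.5, -1.4]
grip_width: 27.3
finger_force: 29.9
```

```bash
python3 -m creep '0 0 -0.001 0 0 0 20;0 0 -0.001 0 0 0 20;0 0 0 0 0 0 20'; python3 -m creep '0 0 0 0 0 0 31;0 0 0 0 0 0 34;0 0 0 0 0 0 38;0 0 0 0 0 0 44;0 0 0 0 0 0 46;0 0 0 0 0 0 46;0 0 0.01 0 0 0 46;0 0 0.02 0 0 0 46'; python3 -m creep '0 0 0.035 0 0 0 46;0 0 0.035 0 0 0 46;0 0 0.035 0 0 0 46;0 0 0.035 0 0 0 46;0 0 0 0 0 0 46;0 0 0 0 0 0 46;0 0 0 0 0 0 46;0 0 0 0 0 0 46'
python3 - <<'E'
from h import *
i,w=snap('wrist','w9.png'); t,p=snap('top','t9.png')
cv2.imwrite('pics/c9.png',np.vstack([cv2.resize(w[60:400],(600,319)),cv2.resize(p[180:280,130:360],(600,261),interpolation=cv2.INTER_CUBIC)])[:,:,::-1])
E
```

```text
time: 17.73
tool_pos: [442.0, -215.1, 72.2]
tcp_rot: [3.142, 0.0, 3.041]
contact_force: [0.3, -0.4, -0.9]
grip_width: 27.1
finger_force: 29.9
time: 18.4
tool_pos: [440.9, -214.4, 101.4]
tcp_rot: [3.139, -0.004, 3.041]
contact_force: [0.0, -0.1, -0.2]
grip_width: 42.2
finger_force: 0.0
time: 19.07
tool_pos: [441.3, -214.6, 241.1]
tcp_rot: [3.14, -0.002, 3.041]
contact_force: [0.4, 1.1, -0.5]
grip_width: 42.1
finger_force: 0.0
```

View pics/c9.png

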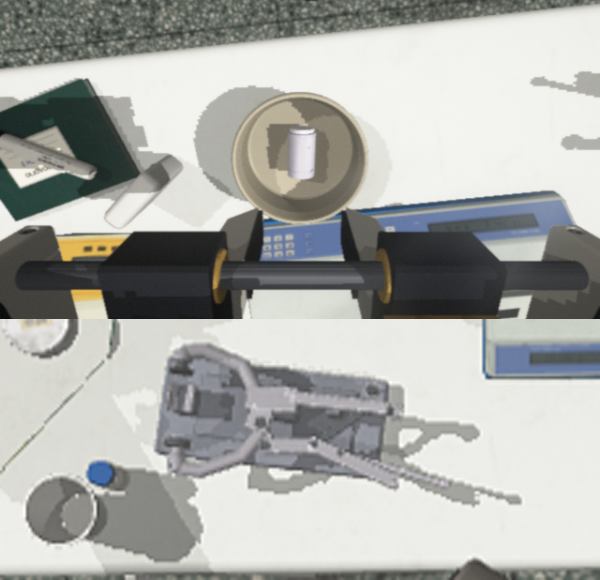

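The capsule lies centred on the pan floor. The clamp is open, and the cup, vial and timer are where they started.

```bash
python3 -c "
from plant import order
print(order.close_job())"
```

```text
the job is handed in; nothing more can be done
None
```

The job is handed in at about 19 s of the 72 s allowed: the clamp was locked and released, and the last pictures show it open with the capsule on its side in the middle of the pan and the cup, vial and timer untouched; no verdict came back, and I judged the bung home by eye only.

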